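Key the filter cell onto the photometer and hold it down for the reading

TASK

Pull the white photometer's sprung dust shutter out by its knob to the stop, where it catches, and let it go. Set the knurled filter cell on the open port with its index rib over the engraved arc, turn it while pressing down until the keyway inside drops over the hidden pin, and push it fully home, flush on the deck. The reading runs only while the cell is held down against its sprung ring, so finish the program still gripping it and holding it pushed home; leave the vial and the bottle where they stand.

Things in the scene. Friction and masses are not known exactly. Their poses are not given: they have to be found in the camera images.
- photometer: White instrument, fixed: case 164 mm (x) by 140 mm (y), flat grey deck 80 mm above the worktop with a white rim 1 mm higher; a sloping display panel reaches 50 mm further to -x. Origin on the worktop under the centre of the round port in the deck. x axis from the front (display) to the back, y to its left, z up.
- port (a point): Centre of the port's 50 mm hole, at deck level. On its axis, below, a fixed tube of 33.6 mm diameter; its top (3 mm bevel) is 11 mm below the deck. One radial pin 5 mm thick sticks 5 mm out of the tube, pin top 18 mm below the deck, hidden once the cell is on. It points to the photometer's -x, give or take 26 degrees, differently each time: search for it by turning the cell.
- arc (a point): Middle of the arc of white ticks engraved on the deck in front of the port (on the -x side, 35 mm from the axis). The arc spans 30 degrees to either side as seen from the port's axis; the pin always stands beneath it.
- shutter (a joint): Dust shutter: a 3 mm steel slide, 54 mm wide, under the deck. 0 = shut over the port; it runs out of the case's left side along the photometer's +y to 0.058 m = at its stop, port clear. A spring pulls it shut with 2 N, growing to 3.5 N. Near the end it must be pulled over a sprung ball (up to 14 N, from 0.046 m on); past it, it is caught, stays out when let go, and rests within 2 mm of the stop.
- shutter_knob (a point): Centre of the top of the shutter's upright black knob, 15 mm diameter, 30 mm high; top 103.5 mm above the worktop, 105 mm left of the port's axis when shut, 163 mm when open. It stands on the slide's tongue, 34 mm wide, so fingertips must stay less than 29 mm below this point. The case's side is 35 mm from the knob's axis when shut.
- press_ring (a joint): Sprung ring at the bottom of the well that the cell's skirt pushes down: 0 = up (30 mm below the deck), 0.004 m when the cell is fully home. It pushes up with 4 N at first and 10 N at 0.004 m, so it lifts the cell again if that is let go.
- filter_cell: Filter cell, aluminium, loose, about 0.15 kg, one piece, 64 mm high, standing on its skirt. Origin: centre of its underside, z up. Lower 34 mm: smooth skirt, 46 mm diameter, open below, bore 36.6 mm, with one keyway 8 mm wide down the whole inside on the cell's own -x side. Upper 30 mm: knurled head of 56 mm diameter, to be gripped; closed on top.
- index_rib (a point): Dark index rib, 3 mm wide, on the rim of the head's top (this point, 24 mm from the cell's axis, 64 mm above its underside) and down its side: right above the keyway. On the port the cell first rests on the pin (origin 18 mm below the deck); with keyway and pin within about 4 degrees it goes 12 mm down to the sprung ring, then 4 mm more to flush (origin 34 mm below).
- vial: Glass vial with black cap, 27 mm diameter, 60 mm high; bystander, origin at the centre of its underside.
- media_bottle: Bottle with blue cap, 56 mm diameter, 99 mm high; bystander, origin at the centre of its underside.
Not all that is in view belongs to the job. What is shaped like the filter_cell but turquoise is not meant.

How it is judged:
By the outcome, as a careful person would: the job done as asked, in the order asked, and still so for the second after the job is handed in, while the arm keeps its last pose, push and grip.
It also fails if it takes over 61 s, if anything falls off the work surface, if the arm or the gripper's body presses on something with over 40 N, if the wrist force passes 120 N, or if a joint passes its speed limit or range.

ROBOT

A 7-joint arm with a two-finger parallel gripper is mounted at the origin on a cart in front of the work surface, level with it; the furniture and walls round the work are solid. World frame = base frame: x ahead of the robot, y to its left, z up, the work surface at z = 0. Lengths are in m, angles in rad, forces in N, time in s.
With the tool pointing down it reaches from about 0.425 to 1.025 m from the base axis. Payload 3.6 kg.
Tool frame: the origin (TCP) lies on the centre line of the jaws, within the pads' length; the fingertips stand 11 mm ahead of it and the grasp point (between the pads) lies 8 mm behind it (finger_overhang is the distance from the TCP to the fingertips, in m); y points along the fingers, z is the direction in which the jaws open and shut, and the axes are right-handed (so a half turn about y gives the same grasp; the last joint's range is limited). The gripper opens to 85 mm and grips with 20 to 120 N. Pads are 22 mm wide; open, the fingers measure 114 mm over their backs; the gripper's body (76 mm by 85 mm) begins 54 mm behind the grasp point. The pads swing forward as they close: fully open they stand 13 mm farther back than shut.
Start: joints at [-1.407, 0.591, 0.048, 1.609, -0.033, 0.943, -0.034], TCP at [0.185, 0.701, 0.242] pointing down, gripper open.
Joint ranges: [-2.69, 2.69], [-0.47, 2.24], [-1.27, 1.36], [0.19, 2.51], [-1.53, 4.68], [0.08, 2.07], [-3.09, 3.09]. Speed limits (rad/s): [2.57, 2.57, 3.14, 3.14, 3.14, 3.14, 3.14].

INTERFACE

Orientations are given as a unit quaternion [x, y, z, w].
In Python, from bench import * gives the robot as it stands. Calls block until the motion is done:
- move_to(position, orientation): joint-space move of the TCP to a pose.
- move_straight(position, orientation=None, v=0.15, force_limit=None): straight line of the TCP; orientation=None keeps the orientation; v is the mean speed in m/s. With force_limit (N) it stops when the force on the tool has changed by that much, and returns True; else False.
- movej(angles): joint-space move.
- set_gripper(opening): finger opening in m; the grip force is fixed at half the most; returns when the fingers have stopped.
- sleep(seconds).
- solve_ik(position, orientation): joint angles nearest the present ones, or None.
- get_obs(): the state.
- read_camera(name): name is "scene" or "top" or "wrist"; returns a dict with "frame" (420x560x3 uint8, blue, green, red), "camera_matrix" (3x3 intrinsics, pixels), "pose" (4x4, takes a point from camera to world coordinates). Camera axes: x right, y up, looking along -z (the intrinsics and any distortion apply to the point x, -y, -z); pixel columns grow to the right and rows downward; lengths in m; the calibration is good to about 2 mm. A picture is of the moment at which its call begins. There is no depth.
A pose or a line that the arm cannot do raises Unreachable and nothing moves.
- hand_in(): hands the job in, once; it reports no verdict.
The state is a dict: "t": time; "joint_pos": joint angles; "joint_vel": joint speeds; "joint_efforts": joint torques, N m; "position": TCP position; "eef_rot": TCP orientation; "force": force on the tool from outside, world axes, zero at the start; "moment": the same for the moment, N m; "width": finger opening in m.
Only numpy, scipy, OpenCV 4.12 (cv2) and the standard library are available. Lean on these libraries where they do the work, as an engineer would, in place of code of your own. Each camera call takes 0.05 s, during which the arm holds its last target.

## Working session

There is one attempt and no reset: what is moved stays moved. The work goes in short steps, each a Python script; the robot and the scene stay as the last script left them, time stands still between calls to the robot, and variables do not carry over. Pictures are saved under pics/ and viewed, and the job is handed in when it is done.

```bash
mkdir -p pics; ls; python3 - <<'E'
from bench import *
import cv2
for n in ["scene","top","wrist"]:
    r=read_camera(n); cv2.imwrite(f"pics/{n}0.png",r["frame"]); print(n,r["camera_matrix"].round(1).tolist(),r["pose"].round(3).tolist(),[k for k in r])
o=get_obs();print(o)
E
```

```text
pics
scene [[487.2, 0.0, 279.2], [0.0, 487.2, 205.3], [0.0, 0.0, 1.0]] [[0.813, 0.38, -0.441, 0.096], [-0.582, 0.546, -0.603, -0.278], [0.012, 0.747, 0.664, 0.677], [0.0, 0.0, 0.0, 1.0]] ['frame', 'camera_matrix', 'pose']
top [[409.9, 0.0, 276.0], [0.0, 409.9, 209.0], [0.0, 0.0, 1.0]] [[0.024, 0.984, -0.177, 0.323], [-1.0, 0.025, 0.006, 0.239], [0.011, 0.177, 0.984, 0.933], [0.0, 0.0, 0.0, 1.0]] ['frame', 'camera_matrix', 'pose']
wrist [[306.4, 0.0, 284.2], [0.0, 306.4, 212.0], [0.0, 0.0, 1.0]] [[0.255, -0.918, -0.304, 0.107], [0.967, 0.241, 0.082, 0.721], [-0.002, -0.315, 0.949, 0.374], [0.0, 0.0, 0.0, 1.0]] ['frame', 'camera_matrix', 'pose']
{'t': 0.15, 'joint_pos': array([-1.40653492,  0.5919392 ,  0.048306  ,  1.60950266, -0.03334615,
        0.94273032, -0.03369764]), 'joint_vel': array([ 0.00049914, -0.00315211, -0.00061065, -0.00418057,  0.00060795,
        0.00060591, -0.00076258]), 'joint_efforts': array([ 3.01394837e-03, -5.49245346e+01,  1.54957563e+00, -1.98454231e+01,
        9.53806448e-03,  5.65527793e-03,  1.89876420e-05]), 'position': array([0.1846287 , 0.70045783, 0.24139053]), 'eef_rot': array([ 0.70186926, -0.09091908,  0.09079996, -0.70062018]), 'force': array([-0.7579609 , -0.16830786, -0.67506905]), 'moment': array([-0.04114456,  0.01730614,  0.01289354]), 'width': 0.08555196635856527}
```

View pics/scene0.png

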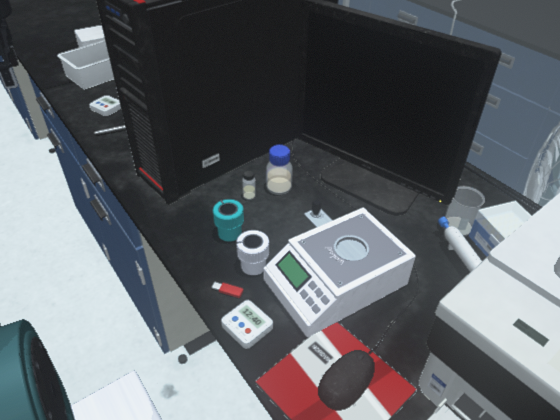

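View pics/top0.png

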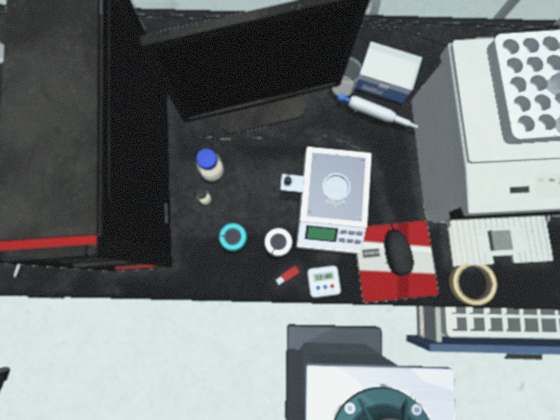

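View pics/wrist0.png

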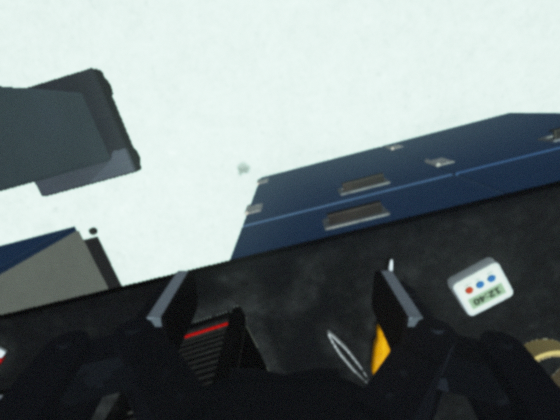

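```bash
cat > h.py <<'E'
from bench import *
import numpy as np, cv2
from scipy.spatial.transform import Rotation as R
def cam(n,f=None):
    r=read_camera(n)
    if f: cv2.imwrite("pics/"+f,r["frame"])
    np.savez(""+n+"_cal.npz",K=r["camera_matrix"],T=r["pose"])
    return r
def ray(r,u,v):
    K,T=r["camera_matrix"],r["pose"]
    d=T[:3,:3]@np.array([(u-K[0,2])/K[0,0],-(v-K[1,2])/K[1,1],-1]); return T[:3,3],d
def at_z(r,u,v,z):
    o,d=ray(r,u,v); return o+d*(z-o[2])/d[2]
def proj(r,p):
    K,T=r["camera_matrix"],r["pose"]
    c=T[:3,:3].T@(np.array(p)-T[:3,3]); return np.array([K[0,2]+K[0,0]*c[0]/-c[2],K[1,2]-K[1,1]*c[1]/-c[2]])
E
python3 - <<'E'
from h import *
t=cam("top");s=cam("scene")
print(proj(t,[.185,.7,.24]),proj(t,[0,0,0]),proj(t,[.3,.24,0]))
P=lambda r,l:[print(n,at_z(r,u,v,z).round(3)) for n,u,v,z in l]
print("top");P(t,[("port",336,187,.08),("knob",289,182,.103),("cell",278,241,.064),("turq",232,236,.064),("bottle",207,158,.099),("vial",203,198,.06),("rimFL",303,148,.08),("FR",371,151,.08),("BL",300,223,.08)])
print("scene");P(s,[("port",351,247,.08),("knob",317,207,.103),("cell",253,241,.064),("turq",229,208,.064),("bottle",279,150,.099),("vial",249,180,.06)])
for n,r in(("t",t),("s",s)):
    f=r["frame"]
    c=f[130:260,180:390] if n=="t" else f[140:330,200:430]
    cv2.imwrite(f"pics/crop_{n}.png",cv2.resize(c,None,fx=3.4,fy=3.1 if n=='s' else 3.4,interpolation=cv2.INTER_CUBIC))
E
```

```text
[-19.06312134 363.62254312] [381.28058269 441.4745495 ] [270.95900857 293.26894483]
top
port [0.528 0.107 0.08 ]
knob [0.53  0.208 0.103]
cell [0.411 0.228 0.064]
turq [0.419 0.326 0.064]
bottle [0.579 0.382 0.099]
vial [0.501 0.393 0.06 ]
rimFL [0.613 0.178 0.08 ]
FR [0.61 0.03 0.08]
BL [0.448 0.183 0.08 ]
scene
port [0.53  0.109 0.08 ]
knob [0.529 0.202 0.103]
cell [0.411 0.229 0.064]
turq [0.421 0.327 0.064]
bottle [0.578 0.386 0.099]
vial [0.5  0.38 0.06]
```

View pics/crop_t.png

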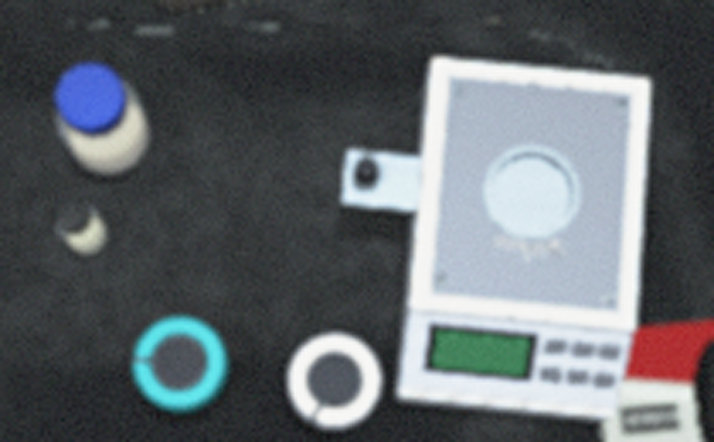

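View pics/crop_s.png

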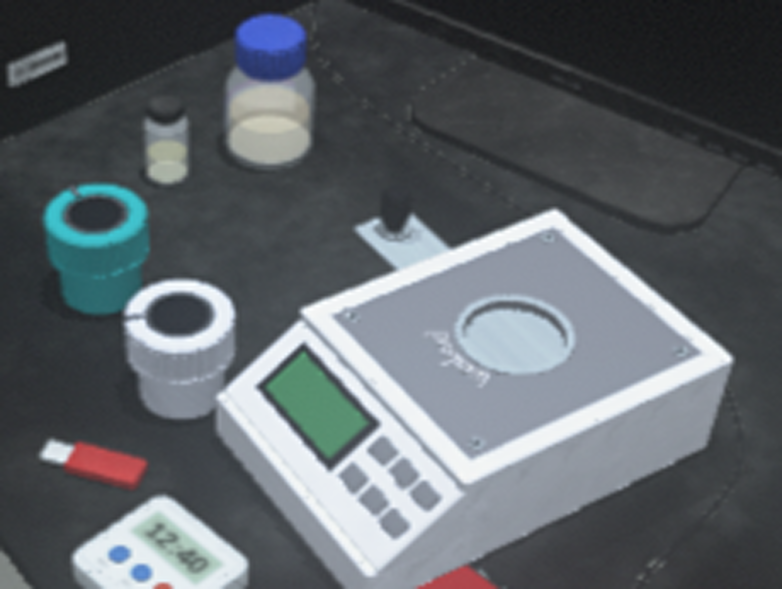

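```bash
python3 - <<'E'
from h import *
t=cam("top");s=cam("scene")
P=lambda r,l:[print(n,at_z(r,u,v,z).round(4)) for n,u,v,z in l]
P(s,[("towercorner0",172,198,0),("towerfront left bottom",128,150,0)])
P(t,[("tower corner0",166,262,0),("top corner .42",97,246,.42)])
c=lambda u,v:(180+u/3.4,130+v/3.4)
L={n:at_z(t,*c(u,v),z)[:2] for n,u,v,z in [("TL",432,57,.081),("TR",650,77,.081),("BR",636,326,.081),("BL",412,308,.081),("rib",317,414,.064),("cc",334,379,.064),("port",532,192,.08),("knob",367,171,.1035),("arc",529,246,.08)]}
d=lambda u,v:(200+u/3.4,140+v/3.1)
S={n:at_z(s,*d(u,v),z)[:2] for n,u,v,z in [("TL",557,211,.081),("TR",732,358,.081),("BR",467,480,.081),("BL",303,313,.081),("rib",131,318,.064),("cc",180,313,.064),("port",516,336,.08),("knob",397,192,.1035),("arc",457,360,.08)]}
for D in(L,S):
    print({k:v.round(4).tolist() for k,v in D.items()})
    a=lambda v:np.degrees(np.arctan2(v[1],v[0])).round(1)
    print("yaw",a(D["TL"]-D["BL"]),a(D["TR"]-D["BR"]),a(D["TL"]-D["TR"])-90,a(D["BL"]-D["BR"])-90,"knob",a(D["knob"]-D["port"])-90,"arc",a(D["port"]-D["arc"]),"rib",a(D["rib"]-D["cc"]), "centre",(D["TL"]+D["TR"]+D["BL"]+D["BR"])/4)
# test IK
q=get_obs()["joint_pos"]
for p in ([.2,.42,.35],[.2,.43,.45],[.42,.22,.35]):print(p,solve_ik(p,get_obs()["eef_rot"]))
print(R.from_quat(get_obs()["eef_rot"]).as_matrix().round(2))
E
```

```text
towercorner0 [0.3726 0.4857 0.    ]
towerfront left bottom [0.3651 0.704  0.    ]
tower corner0 [0.3635 0.4783 0.    ]
top corner .42 [0.363  0.4578 0.42  ]
{'TL': [0.6157, 0.1696], 'TR': [0.6062, 0.0302], 'BR': [0.4455, 0.0416], 'BL': [0.4532, 0.1803], 'rib': [0.3877, 0.2374], 'cc': [0.4097, 0.2273], 'port': [0.5291, 0.1057], 'knob': [0.5339, 0.2106], 'arc': [0.4944, 0.1076]}
yaw -3.8 -4.1 -3.9000000000000057 -3.200000000000003 knob -2.700000000000003 arc -3.2 rib 155.5 centre [0.53016221 0.1054376 ]
{'TL': [0.6147, 0.1686], 'TR': [0.604, 0.0329], 'BR': [0.4448, 0.0452], 'BL': [0.4524, 0.1796], 'rib': [0.388, 0.2399], 'cc': [0.4107, 0.2288], 'port': [0.5291, 0.106], 'knob': [0.5371, 0.212], 'arc': [0.4937, 0.1094]}
yaw -3.9 -4.4 -4.5 -3.200000000000003 knob -4.400000000000006 arc -5.4 rib 154.0 centre [0.528987   0.10656521]
[0.2, 0.42, 0.35] [-1.28944677  0.13016313  0.07361519  2.04923755 -0.01153585  0.96307639
  0.10315233]
[0.2, 0.43, 0.45] [-1.30835524  0.06152711  0.0824731   1.88280142 -0.00536246  1.19798294
  0.08893076]
[0.42, 0.22, 0.35] [-0.79721997  0.14362304  0.24905705  2.03881213 -0.04249879  0.96430412
  0.78663442]
[[ 0.97 -0.    0.25]
 [-0.25 -0.    0.97]
 [ 0.   -1.   -0.  ]]
```

```bash
cat >> h.py <<'E'
def ori(a):
    a=np.radians(a);c,s=np.cos(a),np.sin(a)
    return R.from_matrix(np.array([[s,0,c],[-c,0,s],[0,-1,0]])).as_quat()
YAW=-3.9
E
python3 - <<'E'
from h import *
o=get_obs()
for a in (176,-4):print(a,solve_ik([.536,.20,.26],ori(a)))
for a in (45,66,92,35,225,246): print(a,solve_ik([.41,.228,.05],ori(a)),solve_ik([.529,.106,.13],ori(a)))
E
```

```text
176 [-0.21351822  0.39168991 -0.2944313   1.93234435  0.14954047  0.83841986
  2.48459208]
-4 [-0.81392862  0.41580626  0.51066516  1.95805971 -0.26977567  0.83419482
 -0.22648446]
45 [-0.65889458  0.62663652  0.07372659  2.2973909  -0.19656919  0.22301445
  0.37808083] [-0.43352852  0.53504696  0.20639915  2.1176804  -0.21642585  0.50819838
  0.71984923]
66 [-0.62714655  0.62466369  0.03094225  2.29604643 -0.08232533  0.22183667
  0.63018933] [-0.36972801  0.52885421  0.11917746  2.11489139 -0.12448773  0.50422191
  0.99433595]
92 [-0.58762515  0.62334317 -0.02212189  2.29436677  0.05807055  0.22436435
  0.9434971 ] [-0.28975762  0.52526845  0.01083745  2.11135817 -0.01123219  0.50501822
  1.33515195]
35 [-0.67410493  0.6278758   0.09428587  2.29803402 -0.2509321   0.22460827
  0.25802276] [-0.46058939  0.53863138  0.24369907  2.1188524  -0.25577687  0.51121038
  0.58479332]
225 [-0.29333137  0.65308039 -0.41747963  2.28165429  0.79966878  0.35069779
  2.52668268] [-1.01051996  0.89840463  1.1799791   2.1398647  -1.10445854  0.94383868
 -1.51864005]
246 [-0.22327673  0.67168833 -0.51388578  2.2786613   0.90082255  0.40092001
  2.79390444] [-1.01051996  0.89840463  1.1799791   2.1398647  -1.10445854  0.94383868
 -1.1521209 ]
```

```bash
python3 - <<'E'
from h import *
move_straight([.2,.42,.35],v=.3)
move_to([.37,.22,.30],ori(45)); r=cam("wrist","w1.png"); print(get_obs()["t"],r["pose"].round(3).tolist())
move_to([.536,.20,.25],ori(176.1)); r=cam("wrist","w2.png"); o=get_obs();print(o["t"],r["pose"].round(3).tolist(),o["position"],o["force"])
print(proj(r,[.529,.106,.08]),proj(r,[.536,.211,.1035]))
E
```

```text
2.6 [[0.705, -0.673, -0.223, 0.313], [0.709, 0.669, 0.221, 0.278], [0.0, -0.315, 0.949, 0.433], [0.0, 0.0, 0.0, 1.0]]
4.7083 [[-0.998, -0.064, -0.021, 0.531], [0.067, -0.947, -0.314, 0.119], [0.0, -0.315, 0.949, 0.383], [0.0, 0.0, 0.0, 1.0]] [0.5357431  0.20033881 0.25007001] [-0.19066552 -0.17742473  0.71213591]
[284.99947563  95.10251526] [285.06331793 211.2106731 ]
```

View pics/w1.png

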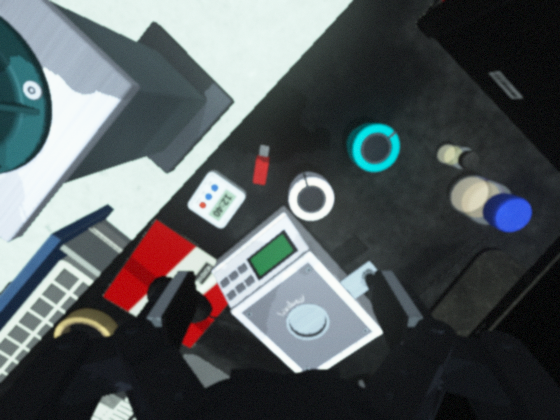

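View pics/w2.png

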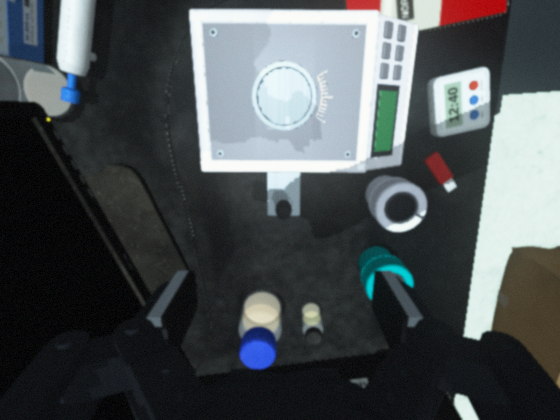

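```bash
python3 - <<'E'
from h import *
r=cam("wrist"); f=r["frame"]
cv2.imwrite("pics/w2c.png",cv2.resize(f[0:240,180:460],None,fx=2.8,fy=2.5,interpolation=cv2.INTER_CUBIC))
E
```

```text
(no output)
```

View pics/w2c.png

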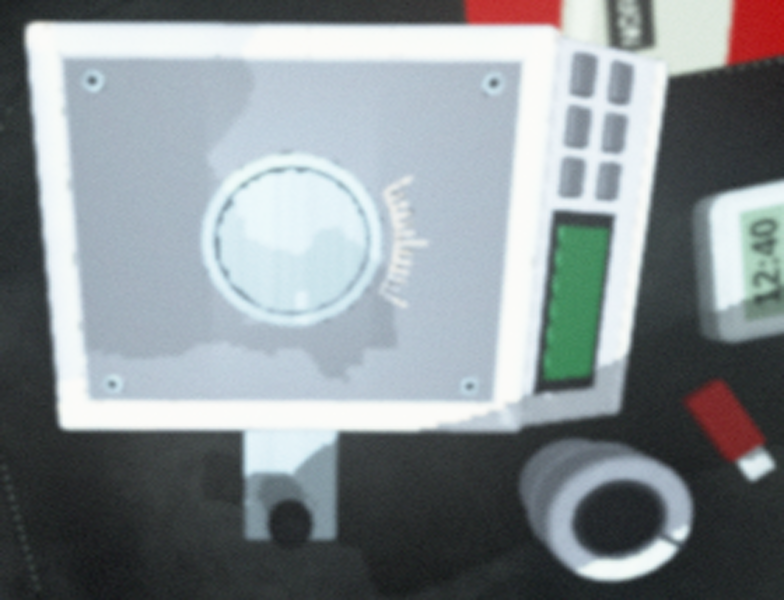

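```bash
python3 - <<'E'
from h import *
r=cam("wrist")
for n,u,v,z in (("port",284.3,96,.08),("knob",283.6,208.8,.1035),("cell",401.4,206,.064)):print(n,at_z(r,u,v,z).round(4))
set_gripper(.05)
move_straight([.536,.210,.16],ori(176.1),v=.25)
print("hit",move_straight([.536,.210,.091],v=.1,force_limit=8))
set_gripper(0)
r=cam("wrist","w3.png");o=get_obs();print(o["t"],o["width"],o["position"],o["force"])
E
```

```text
port [0.5297 0.1066 0.08  ]
knob [0.5373 0.2084 0.1035]
cell [0.41   0.2264 0.064 ]
hit False
7.075 0.012124509465609916 [0.53744981 0.21015248 0.09177345] [2.67280237 0.12595491 4.7465269 ]
```

View pics/w3.png

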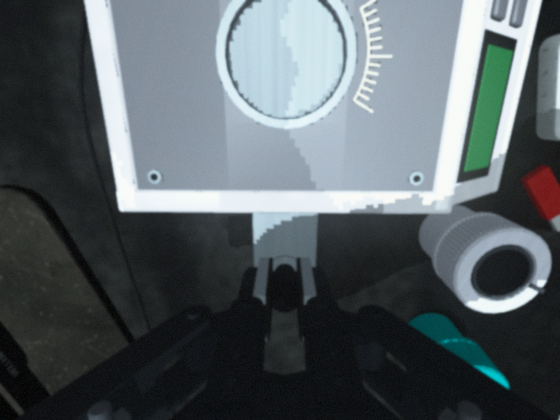

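```bash
python3 - <<'E'
from h import *
p=get_obs()["position"]; d=np.array([.068,.9977,0])
for s in (.030,.050,.0595):
    h=move_straight(p+d*s,v=.06,force_limit=30); o=get_obs(); print(s,h,(o["position"]-p).round(4),o["force"].round(1),o["width"],o["t"])
r=cam("wrist","w4.png")
E
```

```text
0.03 False [0.0023 0.03   0.    ] [ 2.7 -2.5  3.6] 0.011937207162786984 7.7333
0.05 False [0.0036 0.0495 0.    ] [ 3.  -4.2  3.6] 0.01243647878800585 8.2167
0.0595 False [ 0.0042  0.058  -0.    ] [ 3.  -4.7  3.9] 0.012011131787016538 8.525
```

View pics/w4.png

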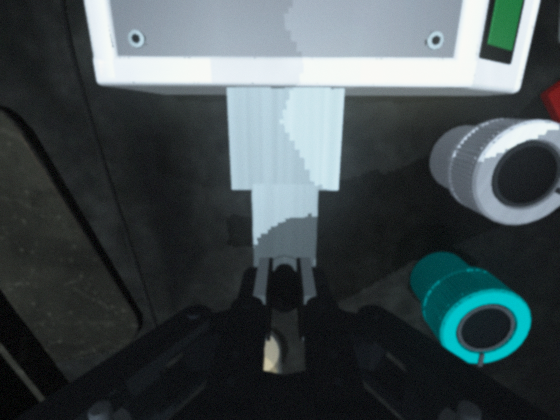

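```bash
python3 - <<'E'
from h import *
p=get_obs()["position"]; d=np.array([.068,.9977,0])
for s in (.003,.005,.007,.009):
    h=move_straight(p+d*s,v=.03,force_limit=15); o=get_obs(); print(s,h,(o["position"]-p).round(4),o["force"].round(1),o["t"])
    if h: break
r=cam("wrist","w5.png")
E
```

```text
0.003 False [ 0.      0.     -0.0001] [ 1.9 -7.1  5.9] 8.825
0.005 False [ 0.      0.0001 -0.0001] [ 2.4 -9.5  7.7] 9.075
0.007 False [ 0.0001  0.0002 -0.0001] [  2.2 -12.5   7.9] 9.325
0.009 False [ 0.      0.0002 -0.0002] [  2.3 -14.6   9.9] 9.575
```

View pics/w5.png

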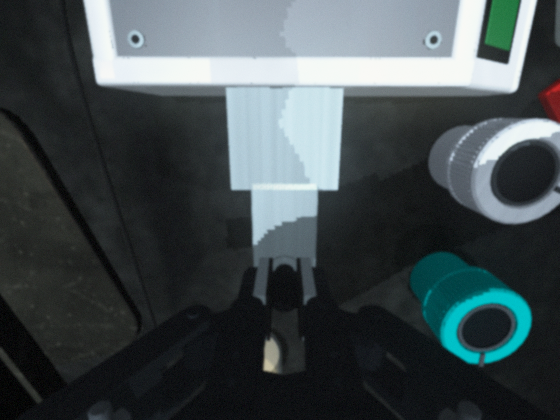

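```bash
python3 - <<'E'
from h import *
p=get_obs()["position"]
move_straight(p,v=.05); print(get_obs()["force"])
set_gripper(.04)
p=get_obs()["position"]; print(get_obs()["force"],p)
move_straight([p[0],p[1],.17],v=.25)
r=cam("wrist","w6.png");print(get_obs()["t"],proj(r,[.5415,.268,.1035]))
E
```

```text
[ 2.38010929 -4.08325893  5.30578909]
[-0.8623644  -0.43528106  1.04286335] [0.54056591 0.26933931 0.09097838]
10.85 [283.51500654 229.70487523]
```

View pics/w6.png

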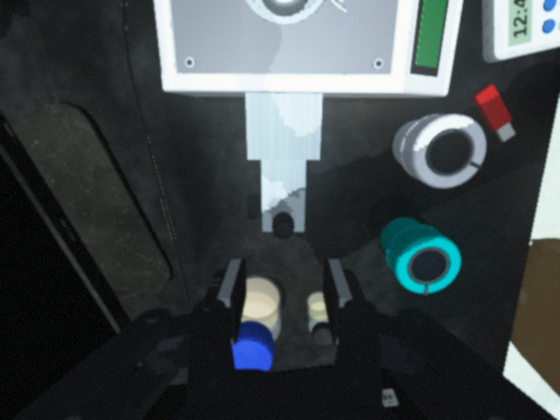

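```bash
python3 - <<'E'
from h import *
p=get_obs()["position"]
move_straight([p[0],p[1],.22],v=.25)
move_to([.40,.218,.22],ori(45)); set_gripper(.075)
r=cam("wrist","w7.png");print(get_obs()["t"],proj(r,[.41,.228,.064]),proj(r,[.529,.106,.08]))
c=r["frame"][90:300,200:440];cv2.imwrite("pics/w7c.png",cv2.resize(c,None,fx=2.8,fy=2.8,interpolation=cv2.INTER_CUBIC))
t=cam("top","t2.png")
E
```

```text
13.4083 [298.66976972 196.95092328] [295.07498391 349.91650745]
```

View pics/w7.png

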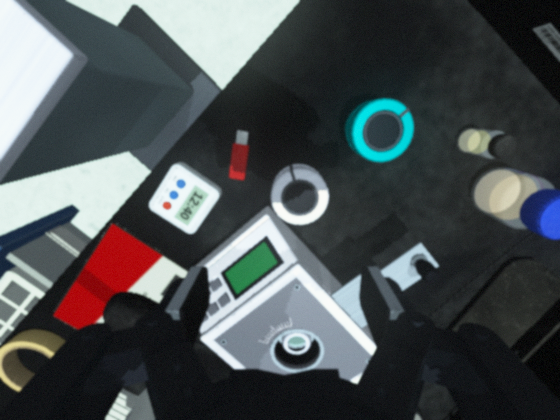

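View pics/w7c.png

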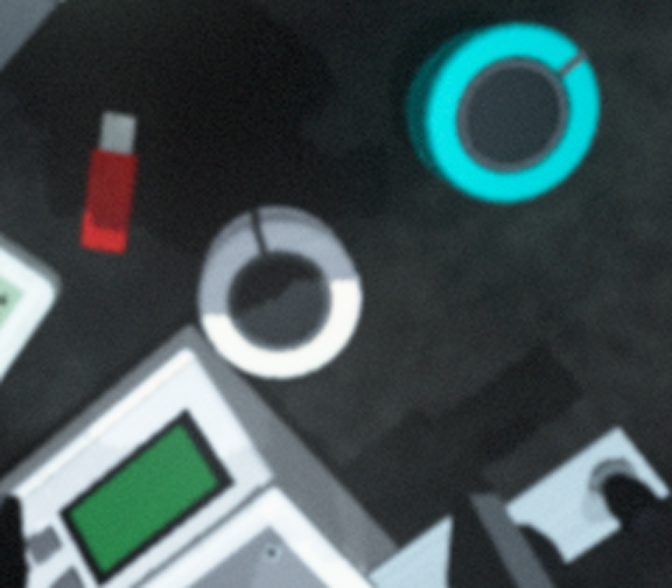

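```bash
python3 - <<'E'
from h import *
P=[.4108,.2288]
move_straight(P+[.12],v=.25)
print("hit",move_straight(P+[.047],v=.12,force_limit=6)); print(get_obs()["position"],get_obs()["force"])
set_gripper(.0)
r=cam("wrist","w8.png");o=get_obs();print(o["t"],o["width"],o["position"],o["force"])
E
```

```text
hit False
[0.41134012 0.22899836 0.04776175] [0.49258835 0.07944242 0.31879871]
15.1417 0.05473894718830665 [0.41115418 0.22901924 0.04819857] [-0.93916834 -0.69344137  7.02947772]
```

View pics/w8.png

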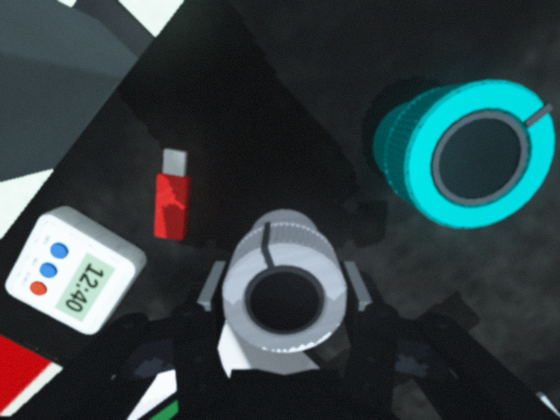

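```bash
python3 - <<'E'
from h import *
r=cam("wrist");f=r["frame"].copy();p=get_obs()["position"]
th=np.linspace(0,2*np.pi,200)
for rad,z,col in((.028,.064,(0,0,255)),(.024,.064,(0,255,0)),(.018,.064,(255,0,0))):
    pts=np.array([proj(r,[p[0]+rad*np.cos(t),p[1]+rad*np.sin(t),z]) for t in th])
    print(rad,pts.min(0),pts.max(0)); 
    g=cv2.resize(f,None,fx=4,fy=4) if rad==.028 else g
    cv2.polylines(g,[(pts*4+2).round().astype(int)],True,col,1)
a=np.radians(154);pt=proj(r,[p[0]+.028*np.cos(a),p[1]+.028*np.sin(a),.064]);cv2.circle(g,tuple((pt*4+2).astype(int)),4,(0,255,255),1)
cv2.imwrite("pics/w8o.png",g[800:1400,780:1560])
E
```

```text
0.028 [221.24618878 242.96501224] [347.38127592 351.39472116]
0.024 [230.29180805 251.69543868] [338.34315309 344.53157696]
0.018 [243.82914541 264.4751808 ] [324.81747926 334.00837421]
```

View pics/w8o.png

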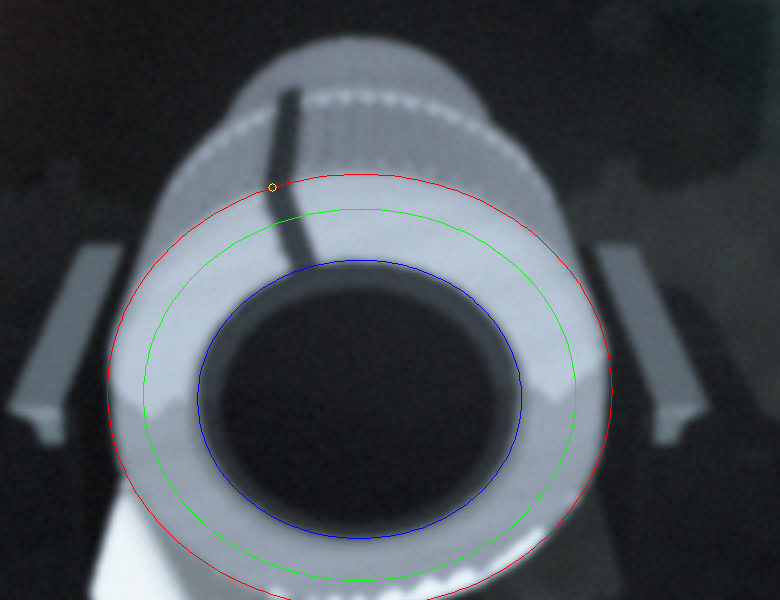

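```bash
python3 - <<'E'
from h import *
p=get_obs()["position"]
move_straight([p[0],p[1],.19],v=.25)
a=41.1
move_to([.5293,.1062,.19],ori(a))
move_straight([.5293,.1062,.142],v=.15)
o=get_obs();print(o["t"],o["width"],o["position"],o["force"])
r=cam("wrist","w9.png");s=cam("scene","s9.png");t=cam("top","t9.png")
cv2.imwrite("pics/s9c.png",cv2.resize(s["frame"][150:330,240:430],None,fx=3.3,fy=3.3,interpolation=cv2.INTER_CUBIC))
E
```

```text
17.1 0.05453256191445825 [0.52845771 0.1071613  0.14157187] [ 0.11823282  0.33363482 -1.01396652]
```

View pics/w9.png

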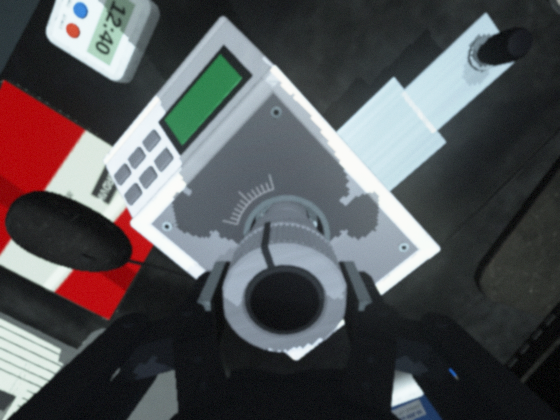

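View pics/s9c.png

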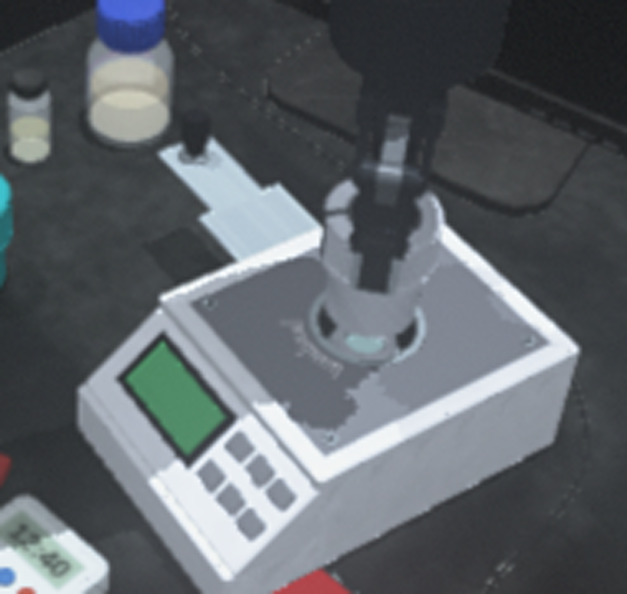

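```bash
python3 - <<'E'
from h import *
r=cam("wrist");f=r["frame"].copy();o=get_obs();p=o["position"];print(o["t"],p,np.degrees(R.from_quat(o["eef_rot"]).as_euler('xyz')))
th=np.linspace(0,2*np.pi,200)
g=cv2.resize(f,None,fx=4,fy=4,interpolation=cv2.INTER_CUBIC)
def circ(c,rad,z,col):
    pts=np.array([proj(r,[c[0]+rad*np.cos(t),c[1]+rad*np.sin(t),z]) for t in th])
    cv2.polylines(g,[(pts*4+2).round().astype(int)],True,col,1)
c=(.5293,.1062)
circ(c,.025,.08,(0,0,255));circ(c,.035,.08,(0,255,255)); circ(p,.023,p[2]-.0477,(0,255,0)); circ(p,.028,p[2]+.0163,(255,0,0))
y=np.radians(-3.9)
for sx in(-1,1):
  for sy in(-1,1):
    for hx,hy,col in((.082,.07,(255,0,255)),):
        q=np.array(c)+[sx*hx*np.cos(y)-sy*hy*np.sin(y),sx*hx*np.sin(y)+sy*hy*np.cos(y)]
        cv2.circle(g,tuple((proj(r,[*q,.081])*4+2).astype(int)),5,col,1)
cv2.imwrite("pics/w9o.png",g[560:1160,760:1560]);cv2.imwrite("pics/w9p.png",cv2.resize(g,(800,600)))
E
```

```text
17.3 [0.52993073 0.10653991 0.14293166] [-8.98998264e+01 -4.27247565e-02 -4.88752436e+01]
```

View pics/w9o.png

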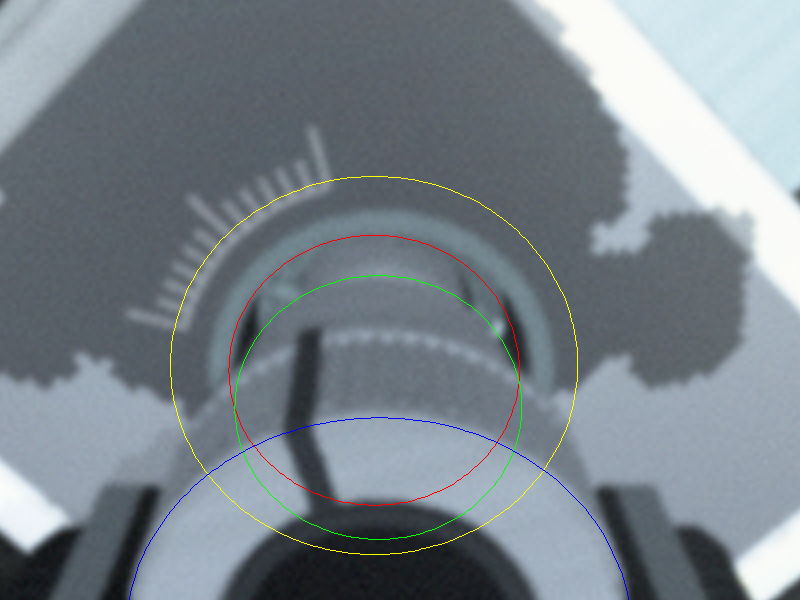

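View pics/w9p.png

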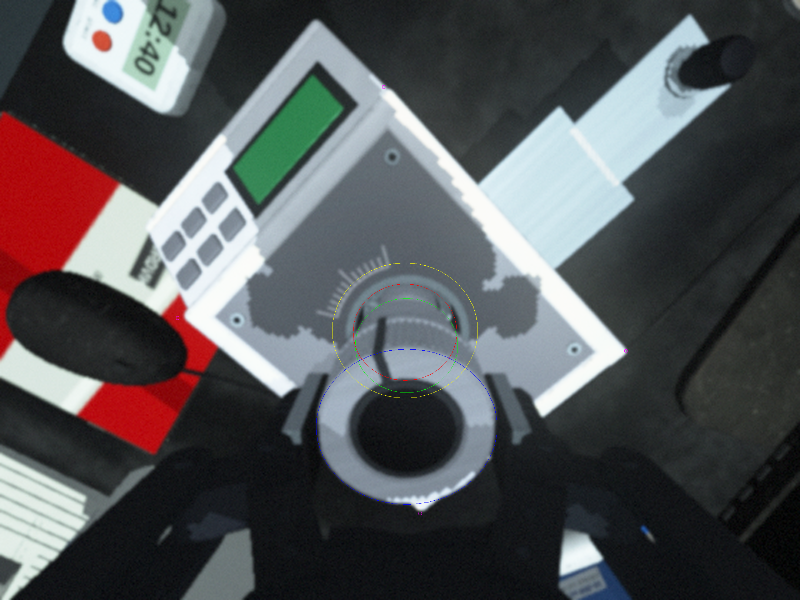

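```bash
python3 - <<'E'
from h import *
C=[.5296,.1067]
move_straight(C+[.13],ori(41.1),v=.1)
for z in (.118,.106):
    h=move_straight(C+[z],v=.05,force_limit=8); o=get_obs();print(z,h,o["t"],o["position"].round(4),o["force"].round(1),o["moment"].round(2))
    if h: break
sleep(.2);o=get_obs();print(o["position"].round(4),o["force"].round(1))
r=cam("wrist","w10.png");s=cam("scene","s10.png")
cv2.imwrite("pics/s10c.png",cv2.resize(s["frame"][150:330,240:430],None,fx=3.3,fy=3.3,interpolation=cv2.INTER_CUBIC))
E
```

```text
0.118 False 17.9583 [0.5293 0.1066 0.1176] [-0.8  0.4 -0.8] [-0.02 -0.    0.01]
0.106 True 18.2167 [0.5309 0.1066 0.1094] [ 0.1 -0.1  7.3] [-0.04  0.3   0.  ]
[0.5308 0.1066 0.1096] [-0.  -0.4  6.2]
```

View pics/s10c.png

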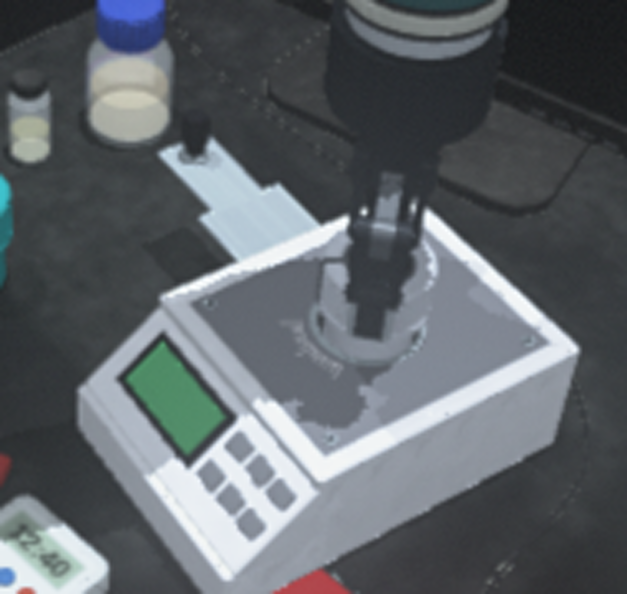

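View pics/w10.png

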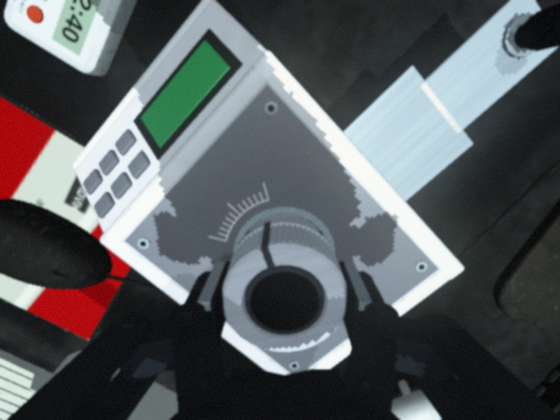

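```bash
python3 - <<'E'
from h import *
C=[.5296,.1067]
a=41.1; zt=.1055
while a<96:
    a+=3
    h=move_straight(C+[zt],ori(a),v=.02); o=get_obs()
    print(round(a,1),h,round(o["t"],2),o["position"].round(4),o["force"].round(1),o["moment"].round(2))
    if o["position"][2]<.1075: print("drop");break
    f=o["force"][2]
    if f<5: zt-=.001
    if f>11: zt+=.001
    if abs(o["force"][:2]).max()>25: print("side");break
E
```

```text
44.1 False 18.84 [0.5314 0.1068 0.1085] [-3.8 -0.3 25.8] [-0.09  1.38 -0.1 ]
47.1 False 19.09 [0.5311 0.1077 0.1088] [-2.6  1.2 20.2] [ 0.28  1.   -0.07]
50.1 False 19.34 [0.5306 0.1076 0.1091] [-2.   1.3 14.7] [ 0.23  0.77 -0.01]
53.1 False 19.59 [0.5304 0.1076 0.1094] [-1.   1.2  8.3] [ 0.26  0.4  -0.03]
56.1 False 19.84 [0.5302 0.1082 0.1093] [-0.9  2.7  8.6] [ 0.61  0.47 -0.06]
59.1 False 20.09 [0.5302 0.1078 0.1092] [-0.4  1.4  6.8] [ 0.38  0.41 -0.04]
62.1 False 20.34 [0.5301 0.1081 0.1092] [-0.4  1.5  7.6] [ 0.55  0.53 -0.07]
65.1 False 20.59 [0.5301 0.1076 0.1092] [-0.6  0.8  7.5] [ 0.25  0.45 -0.03]
68.1 False 20.84 [0.5299 0.1081 0.1092] [-2.1  2.5  7.6] [ 0.57  0.51 -0.06]
71.1 False 21.09 [0.53   0.1075 0.1092] [-1.2  0.6  8.2] [ 0.24  0.47 -0.04]
74.1 False 21.34 [0.5298 0.1082 0.1092] [-1.   2.   7.1] [ 0.61  0.55 -0.02]
77.1 False 21.59 [0.5308 0.1065 0.1087] [ 1.5 -0.2  1. ] [-0.11 -0.28  0.05]
80.1 False 21.84 [0.5296 0.1063 0.1072] [ 0.5 -1.  -1.4] [-0.2  -0.19  0.02]
drop
```

```bash
python3 - <<'E'
from h import *
C=[.5296,.1067]
for z in (.104,.099,.0965,.094,.092,.0905,.089):
    h=move_straight(C+[z],ori(80.1),v=.04,force_limit=30); o=get_obs()
    print(z,h,round(o["t"],2),o["position"].round(4),o["force"].round(1),o["moment"].round(2),o["width"].round(4))
    if o["force"][2]>20 or h: break
r=cam("wrist","w11.png");s=cam("scene","s11.png")
cv2.imwrite("pics/s11c.png",cv2.resize(s["frame"][150:330,240:430],None,fx=3.3,fy=3.3,interpolation=cv2.INTER_CUBIC))
E
```

```text
Traceback (most recent call last):
AttributeError: 'float' object has no attribute 'round'
```

```bash
python3 - <<'E'
from h import *
C=[.5296,.1067]
for z in (.104,.099,.0965,.094,.092,.0905,.089):
    h=move_straight(C+[z],ori(80.1),v=.04,force_limit=30); o=get_obs()
    print(z,h,round(o["t"],2),o["position"].round(4),o["force"].round(1),o["moment"].round(2),o["width"])
    if o["force"][2]>20 or h: break
r=cam("wrist","w11.png");s=cam("scene","s11.png")
cv2.imwrite("pics/s11c.png",cv2.resize(s["frame"][150:330,240:430],None,fx=3.3,fy=3.3,interpolation=cv2.INTER_CUBIC))
E
```

```text
0.104 False 22.34 [0.5294 0.1064 0.1038] [ 1.3 -2.2 -2.8] [-0.54 -0.34  0.04] 0.0543920603447612
0.099 False 22.62 [0.5296 0.1064 0.0987] [ 1.  -2.  -3.5] [-0.64 -0.43  0.04] 0.05444899439895941
0.0965 False 22.87 [0.5298 0.1064 0.0968] [-0.5 -3.   3.1] [-0.63 -0.13  0.09] 0.054225877967251195
0.094 False 23.12 [0.5298 0.1064 0.0945] [ 0.  -3.2  6.6] [-0.7  -0.02  0.03] 0.05434511476942891
0.092 False 23.37 [0.5299 0.1064 0.0942] [-3.5 -4.  20.1] [-0.82  0.68  0.1 ] 0.05441901929339385
```

View pics/s11c.png

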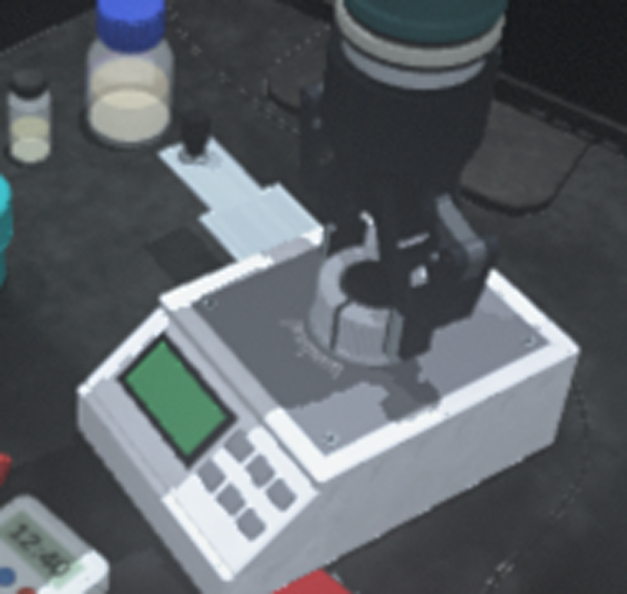

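View pics/w11.png

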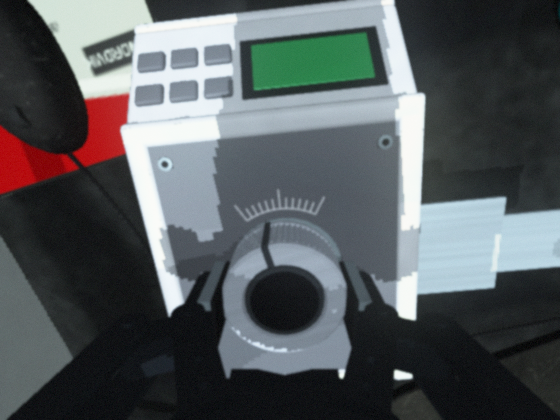

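```bash
python3 - <<'E'
from h import *
for i in range(3):
    sleep(.5);o=get_obs();print(round(o["t"],2),o["position"].round(4),o["force"].round(1),o["moment"].round(2))
r=cam("wrist");t=cam("top");s=cam("scene")
f=r["frame"];cv2.imwrite("pics/w12.png",cv2.resize(f[180:370,180:400],None,fx=3.1,fy=3.1,interpolation=cv2.INTER_CUBIC))
cv2.imwrite("pics/s12.png",cv2.resize(s["frame"][215:270,310:390],None,fx=9,fy=9,interpolation=cv2.INTER_CUBIC))
cv2.imwrite("pics/t12.png",cv2.resize(t["frame"][130:260,180:390],None,fx=3.4,fy=3.4,interpolation=cv2.INTER_CUBIC))
E
```

```text
23.97 [0.5299 0.1063 0.0942] [-3.7 -4.3 20.1] [-0.86  0.64  0.11]
24.47 [0.5299 0.1064 0.0942] [-2.9 -3.9 20.4] [-0.79  0.66  0.09]
24.97 [0.5299 0.1064 0.0942] [-2.8 -3.3 20.2] [-0.83  0.7   0.08]
```

View pics/w12.png

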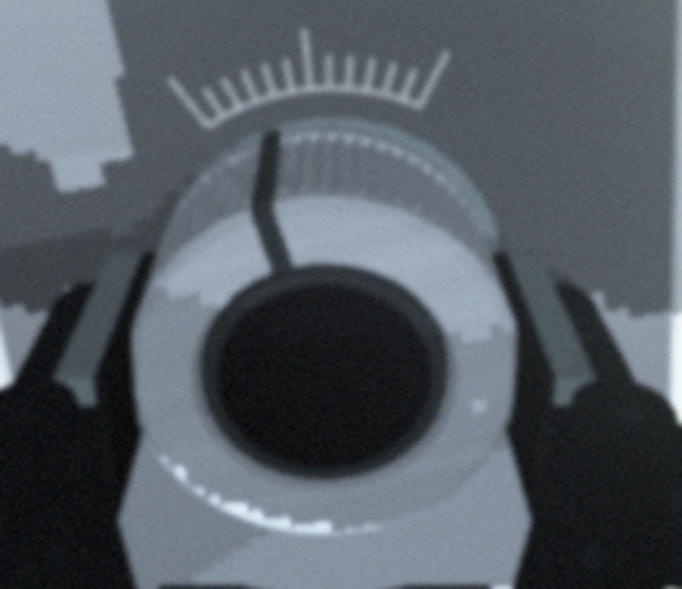

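View pics/s12.png

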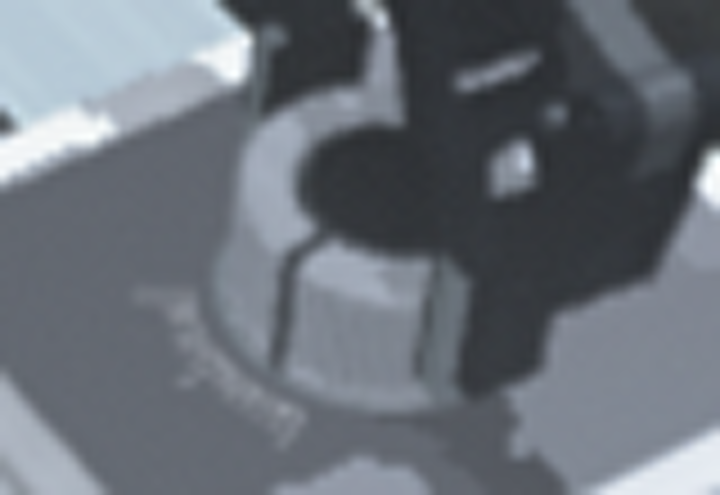

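View pics/t12.png

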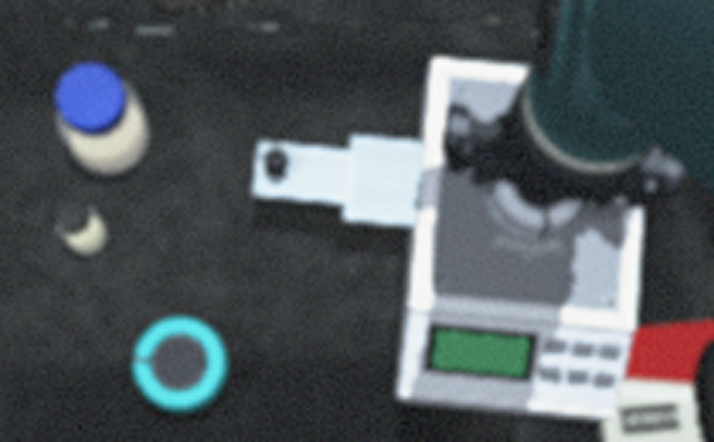

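```bash
python3 - <<'E'
from h import *
o=get_obs();print(o["t"],o["position"],o["force"],o["width"]);hand_in()
E
```

```text
25.1167 [0.52992676 0.10638827 0.0941624 ] [-2.61975149 -2.8494433  19.23473996] 0.054171409891728584
the job is handed in; nothing more can be done
```

I did the job in the order asked and handed it in at about 25 s. The arm is still gripping the white filter cell and holding it pushed home.

- **Shutter:** I pulled it 58 mm by the knob, where it met a hard stop. It stayed out when I let go and was still out in the last picture.
- **Cell:** I set it on the port with its rib over the right end of the arc (as seen from the display), where it rested on the pin. I then turned it about 39° while pressing until the keyway dropped over the pin. That put the rib roughly 12° past the arc's middle.
- **Push home:** I pushed it down against the sprung ring to a firm stop. The tool height there was 94.2 mm, the value predicted for flush. The force readings on the way down match the ring being pressed its full 4 mm.
- **Last checks:** The height and about 20 N of push held steady for 1.5 s, and the pictures show the head on the deck. The vial, the bottle and the turquoise cell are where they stood.

While turning, the press on the pin briefly reached about 26 N before I eased it to about 8 N. I found no sign that the cell slipped in the grip, and none of the checks disagreed.

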